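# Set the lac warmer's range dial for the bangle on the job plate

## Task

With the fingers, gently push the black tab of the warmer's range dial round until its pointer tip stands over the middle of the spot that has the colour of the bangle lying on the steel job plate. Then press the white start button fully down and let it come back up. Grasp nothing, leave the bangles and the other loose things where they are, and do not press the button before the dial is set.

Things in the scene. Friction and masses are not known exactly. Their poses are not given: they have to be found in the camera images.
- warmer: Fixed grey lac-warming unit, a flat box 240 (its x) by 360 (its y) by 55 mm high; origin at the centre of its underside on the table, its -x side (front) faces roughly towards the robot, z up. On its flat top (55 mm up): the range dial in a white round scale plate, an iron hot plate (120 x 115 mm, 6 mm thick, centred at x +45, y +113 mm) with a wooden press block on it, and the start button.
- dial_axis (a point): Point on the dial's vertical turning axis, at the height of the warmer's top face (55 mm above the table); 65 mm to -y of the warmer's centre. Over the dial's hub sits a fixed grey cover, a disc of 52 mm radius whose top lies 15 mm above this point; it does not turn, only the tab and its pointer do.
- dial (a joint): Angle of the range dial, rad. 0: the tab points to the warmer's front (-x of the warmer); positive is anticlockwise seen from above; stops at -2.0 and +2.0. Turns freely between the stops against even friction of about 0.2 N m (some 3 N at the tab), no clicks, no spring: stays where it is left.
- tab_mid (a point): Centre line of the black tab of the dial, which comes out of a slot round the fixed cover and swings round it: an upright fin, 20 mm long radially (54 to 74 mm from the dial axis), 10 mm thick, from 8 to 50 mm above the warmer's top face; from its foot a thin pointer nib 6 mm wide reaches out to 85 mm from the axis. This point is 64 mm from the axis and 35 mm above the warmer's top face, 15 mm below the fin's top; its -x axis points outward along the tab.
- pointer_tip (a point): Outer end of the pointer nib, 85 mm from the dial axis, 10 mm above the warmer's top face.
- start (a joint): Travel of the start button: 0 released, 0.006 m fully down; a spring returns it; fully down takes about 5 N.
- start_top (a point): Centre of the top of the round white start button (16 mm radius, in a black housing) on the warmer's top, 65 mm in front of and 115 mm to +y of the warmer's centre. It is pressed straight down.
- job_plate: Fixed bare steel plate 120 x 120 x 6 mm on the table at the robot's left; origin at the centre of its underside. The bangle of the present job lies on it, near its middle.
- press_block: Loose wooden press block on the hot plate, 70 x 45 x 14 mm with an upright round handle, 44 mm high in all; origin under its centre. Leave alone.
- mandrel: Loose tapering wooden bangle mandrel, 150 mm high, 36 mm foot radius, standing beyond the warmer to the right; origin under its centre. Leave alone.
- brass_bowl: Loose brass bowl, 50 mm rim radius, 40 mm high, standing beyond the warmer; origin under its centre. Leave alone.
- glue_jar: Loose small white jar with a brown cap, 28 mm radius, 60 mm high, standing on the table at the left; origin under its centre. Leave alone.
- mark_red: Flat red spot, 12 mm radius, on the dial's scale plate, 85 mm from the dial axis; origin at its centre. The four spots lie 45 and 90 degrees to either side of the warmer's front direction; which colour is where varies.
- bangle_red: Loose red lac bangle, 72 mm across outside, 56 mm inside, 16 mm high, lying flat on the job plate or in the wooden tray at the robot's right; origin at the centre of its underside. Leave alone.
- mark_yellow: Flat yellow spot, 12 mm radius, on the dial's scale plate, 85 mm from the dial axis; origin at its centre. The four spots lie 45 and 90 degrees to either side of the warmer's front direction; which colour is where varies.
- bangle_yellow: Loose yellow lac bangle, 72 mm across outside, 56 mm inside, 16 mm high, lying flat on the job plate or in the wooden tray at the robot's right; origin at the centre of its underside. Leave alone.
- mark_green: Flat green spot, 12 mm radius, on the dial's scale plate, 85 mm from the dial axis; origin at its centre. The four spots lie 45 and 90 degrees to either side of the warmer's front direction; which colour is where varies.
- bangle_green: Loose green lac bangle, 72 mm across outside, 56 mm inside, 16 mm high, lying flat on the job plate or in the wooden tray at the robot's right; origin at the centre of its underside. Leave alone.
- mark_blue: Flat blue spot, 12 mm radius, on the dial's scale plate, 85 mm from the dial axis; origin at its centre. The four spots lie 45 and 90 degrees to either side of the warmer's front direction; which colour is where varies.
- bangle_blue: Loose blue lac bangle, 72 mm across outside, 56 mm inside, 16 mm high, lying flat on the job plate or in the wooden tray at the robot's right; origin at the centre of its underside. Leave alone.
Not all that is in view belongs to the job. There is more than one size of the job_plate; the one meant has the size given above.

How it is judged:
By the outcome, as a careful person would: the job done as asked, in the order asked, and still so for the second after the job is handed in, with the robot touching nothing.
It also fails if it takes over 51 s, if anything falls off the work surface, if the arm or the gripper's body presses on something with over 40 N, if the wrist force passes 120 N, or if a joint passes its speed limit or range.

## Robot

A 6-joint arm with a two-finger parallel gripper is mounted at the origin on the work surface. World frame = base frame: x ahead of the robot, y to its left, z up, the work surface at z = 0. Lengths are in m, angles in degrees, forces in N, time in s.
With the tool pointing down it reaches from about 0.375 to 0.9 m from the base axis. Payload 3.1 kg.
Tool frame: the origin (TCP) lies on the centre line of the jaws, within the pads' length; the fingertips stand 25 mm ahead of it and the grasp point (between the pads) lies 6 mm ahead of it; z points along the fingers, y is the line along which they close (so a half turn about z gives the same grasp; the last joint's range is limited). The gripper opens to 87 mm and grips with 3 to 60 N. Pads are 19 mm wide; open, the fingers measure 117 mm over their backs; the gripper's body (75 mm by 190 mm) begins 51 mm behind the grasp point.
Start: joints at [64.486, 30.224, 82.088, -0, 67.689, -10.227], TCP at [0.165, 0.603, 0.248] pointing down, gripper open.
Joint ranges: [-176.69, 176.69], [-43.24, 126.21], [12.49, 139.97], [-82, 262], [0, 151.66], [-163.58, 163.58]. Speed limits (degrees/s): [159.86, 159.86, 180, 180, 180, 180].

## Interface

Orientations are given as a 3x3 rotation matrix whose columns are the frame's x, y, z axes.
In Python, from rig import read_state, capture, camera_params, hand_in gives the robot as it stands.
- The arm moves only by the tool apply_moves, never from a script. Its argument "rows" is a list of rows, each an object of numbers: "x", "y", "z": the shift along the tool's x, y, z in mm; "rx", "ry", "rz": the turn, a rotation vector about the tool's x, y, z in units of 6 degrees (1.0 is 6 degrees); "claw": the closure in counts, from 0 (fully open) to 255 (shut). A call has 1 to 10 rows; each row is the pose to reach, as a shift and turn from the pose commanded when the call began, along the tool's axes at that moment; what a row does not reach only later rows make up. A row lasts 1/8 s, in which the tool goes at most 62.5 mm and 10.7 degrees, less where a joint would pass 70% of its speed; a pose out of reach is approached as far as the arm can. A call with a gripper value outside its range is refused whole. The fingers move at their own pace and stop on an object; the grip force is fixed at half the most. Time passes only in rows, so rows that repeat a pose let the fingers close. It gives the time, the measured TCP pose, the force, the opening and the grip force at its end, in the units of the state.
- read_state(): the state, without advancing time (a new reading comes with each control period).
- capture(name): name is "scene" or "side" or "wrist"; returns (picture, depth): 480x640x3 uint8, red, green, blue; 480x640 float32, m along the optical axis (not along the pixel's ray), 0 where there is no reading.
- camera_params(name): a dict with "fx", "fy", "cx", "cy" (pixels), "xyz" and "orientation" of the camera in the world. Camera axes: x right, y up, looking along -z (the intrinsics and any distortion apply to the point x, -y, -z); pixel columns grow to the right and rows downward; lengths in m; the calibration is good to about 2 mm. The wrist camera is an equidistant fisheye: a pixel r from the principal point sees the ray r / f radians off the axis. A picture is of the moment at which its call begins: read the wrist's pose just before it. camera_params takes no time and is no camera call; for the wrist camera it gives the pose at the moment of the call.
- hand_in(): hands the job in; it is judged then, once.
The state is a dict: "time_s": time; "joint_positions": joint angles; "qvel": joint speeds; "tau": joint torques, N m; "position": TCP position; "tcp_rot": TCP orientation; "force": force on the tool from outside, world axes, zero at the start; "moment": the same for the moment, N m; "opening": opening from 0.0 (shut) to 1.0 (fully open); "grasp_force": force on a finger pad.
Only numpy, scipy, OpenCV 4.12 (cv2) and the standard library are available. Lean on these libraries where they do the work, as an engineer would, in place of code of your own. Each camera call takes 0.05 s, during which the arm holds its last target. There are 200 camera calls.

## Working session

There is one attempt and no reset: what is moved stays moved. The work goes in short steps, Python scripts to look and compute and a tool call to move; the robot and the scene stay as the last step left them, time stands still between calls to the robot, and variables do not carry over. Pictures are saved under pics/ and viewed, at most 10 in all, crops included, and the job is handed in when it is done.

Besides the shell and the picture viewer there is one more tool, called after "Request:" as name(argument=value, ...) on one line, values as JSON. apply_moves: Moves the arm, as the interface text tells. Its arguments: {"type":"object","properties":{"rows":{"type":"array"}},"required":["rows"]}

```bash
mkdir -p pics; ls
python3 - <<'E'
from rig import *
import cv2,numpy as np
s=read_state();print(s['time_s'],s['position'],s['tcp_rot'],s['opening'])
for n in("scene","side"):
    p,d=capture(n);cv2.imwrite(f"pics/{n}0.png",p[:,:,::-1]);np.savez(f"pics/{n}0.npz",p=p,d=d);print(n,camera_params(n))
E
```

```text
pics
0.0 [0.16448232 0.60226771 0.24659866] [[-9.64595002e-01  2.63733958e-01 -9.38875947e-04]
 [ 2.63735332e-01  9.64593148e-01 -1.93236488e-03]
 [ 3.96003067e-04 -2.11156426e-03 -9.99997692e-01]] 1.000244107549233
scene {'fx': 526.9594992205729, 'fy': 526.9594992205729, 'cx': 324.55264004446525, 'cy': 243.89736081552797, 'xyz': array([ 1.17667291, -0.01926287,  1.07905138]), 'orientation': array([[ 0.00162831, -0.82335845,  0.56751935],
       [ 0.99997605, -0.00247724, -0.00646309],
       [ 0.00672732,  0.56751628,  0.82333469]])}
side {'fx': 488.3362501329213, 'fy': 488.3362501329213, 'cx': 322.5250810763963, 'cy': 237.410469598555, 'xyz': array([-0.03420337,  0.73412585,  1.12154045]), 'orientation': array([[-0.80612797,  0.43310297, -0.4032115 ],
       [-0.59158554, -0.60549038,  0.53236073],
       [-0.01357368,  0.66768497,  0.74432019]])}
```

View pics/scene0.png

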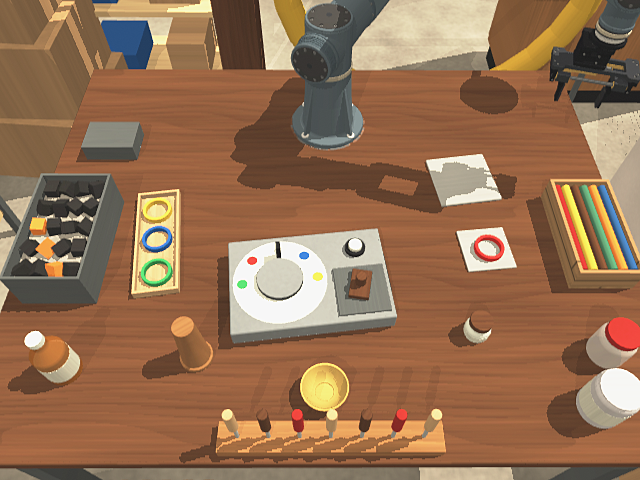

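View pics/side0.png

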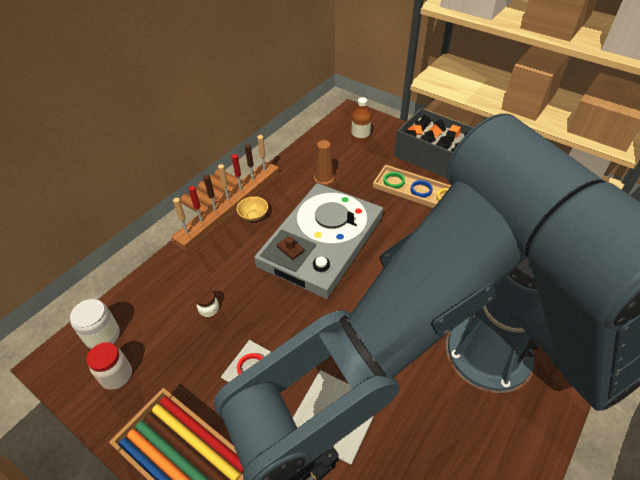

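The scene view shows the red bangle at (487,249) on the smaller white plate. The larger plate at (463,180) is empty, and the other three bangles are in the tray at (157,240). The tab is near the front at (278,249), the red spot at (252,260), and the button at (355,246). Next I'll measure these and crop the plates.

```bash
cat > h.py <<'E'
import numpy as np,cv2
from rig import camera_params
def ray(c,u,v,z):
    d=np.array([(u-c['cx'])/c['fx'],-(v-c['cy'])/c['fy'],-1.]);d=c['orientation']@d
    o=np.array(c['xyz']);return o+d*(z-o[2])/d[2]
def blobs(m,c,z,amin=15):
    n,l,s,ce=cv2.connectedComponentsWithStats(m.astype(np.uint8))
    return [(s[i,4],ce[i].round(1),ray(c,*ce[i],z).round(4)) for i in range(1,n) if s[i,4]>=amin]
E
python3 - <<'E'
from h import *
for n in("scene","side"):
    f=np.load(f"pics/{n}0.npz");p=f['p'];c=camera_params(n)
    h=cv2.cvtColor(p,cv2.COLOR_RGB2HSV);H,S,V=[h[...,i].astype(int) for i in range(3)]
    roi=np.zeros(H.shape,bool)
    if n=="scene": roi[225:340,225:400]=1
    else: roi[180:300,250:390]=1
    for nm,m in dict(red=((H<6)|(H>174)),yel=(H>20)&(H<35),grn=(H>45)&(H<80),blu=(H>100)&(H<125)).items():
        print(n,nm,blobs(m&(S>130)&(V>90)&roi,c,.0565))
    print('white',[b for b in blobs((V>205)&(S<40)&roi,c,.0565,60)])
    print('blk',[b for b in blobs((V<45)&roi,c,.1,20)])
f=np.load("pics/scene0.npz");p=f['p'];c=camera_params('scene')
h=cv2.cvtColor(p,cv2.COLOR_RGB2HSV)
m=((h[...,1]<60)&(h[...,2]>90)).astype(np.uint8);m[:, :400]=0;m[:145]=0;m[290:]=0;m[:,530:]=0
for q in cv2.findContours(m,0,2)[0]:
    if cv2.contourArea(q)>300:
        r=cv2.minAreaRect(q);b=cv2.boxPoints(r);w=np.array([ray(c,*k,.006) for k in b]);print(r,np.linalg.norm(w-np.roll(w,1,0),axis=1),w.mean(0))
A=cv2.resize(p[140:285,410:530],None,fx=4,fy=4,interpolation=2)[:580,:400]
B=cv2.resize(p[225:325,225:325],None,fx=4,fy=4,interpolation=2)
A=cv2.resize(p[140:285,410:530],(398,480));B=cv2.resize(B,(400,480))
cv2.imwrite("pics/crop0.png",np.hstack([A,B])[:,:,::-1])
E
```

```text
scene red [(np.int32(58), array([251.7, 260.3]), array([ 0.5183, -0.1793,  0.0565]))]
scene yel [(np.int32(62), array([317.3, 276.3]), array([ 0.5608, -0.0278,  0.0565]))]
scene grn [(np.int32(63), array([241.8, 283.7]), array([ 0.5805, -0.1967,  0.0565]))]
scene blu [(np.int32(56), array([303.6, 255.1]), array([ 0.5035, -0.0599,  0.0565]))]
white [(np.int32(10107), array([295.9, 279.7]), array([ 0.5699, -0.0758,  0.0565])), (np.int32(121), array([354.9, 243.8]), array([0.4714, 0.0603, 0.0565]))]
blk [(np.int32(55), array([351.5, 251.5]), array([0.5222, 0.0486, 0.1   ])), (np.int32(42), array([278.2, 250.9]), array([ 0.521 , -0.1152,  0.1   ]))]
side red [(np.int32(25), array([358.1, 210.6]), array([ 0.5193, -0.1809,  0.0565]))]
side yel [(np.int32(133), array([254.8, 209.9]), array([0.7807, 0.0022, 0.0565])), (np.int32(31), array([317.6, 234.2]), array([ 0.5621, -0.0296,  0.0565]))]
side grn [(np.int32(21), array([386.2, 182.8]), array([ 0.5155, -0.3403,  0.0565])), (np.int32(20), array([344.4, 199.4]), array([ 0.5818, -0.1975,  0.0565]))]
side blu [(np.int32(28), array([339.7, 236.
[... 160 characters left out ...]
]), array([0.4949, 0.0464, 0.0565]))]
blk [(np.int32(63), array([350.2, 218.1]), array([ 0.4983, -0.1042,  0.1   ])), (np.int32(21), array([381.9, 258.3]), array([ 0.3439, -0.0288,  0.1   ])), (np.int32(74), array([321. , 266.8]), array([0.4602, 0.0908, 0.1   ])), (np.int32(166), array([289.7, 277.9]), array([0.5049, 0.1682, 0.1   ]))]
((485.6557922363281, 249.21311950683594), (42.008583068847656, 55.95108413696289), 84.80557250976562) [0.12379482 0.14508687 0.12632584 0.1372112 ] [0.45000777 0.38625715 0.006     ]
((463.3968200683594, 179.64886474609375), (48.55370330810547, 70.2434310913086), 83.0887680053711) [0.17106623 0.20355682 0.17632546 0.189513  ] [0.22160928 0.36612529 0.006     ]
```

View pics/crop0.png

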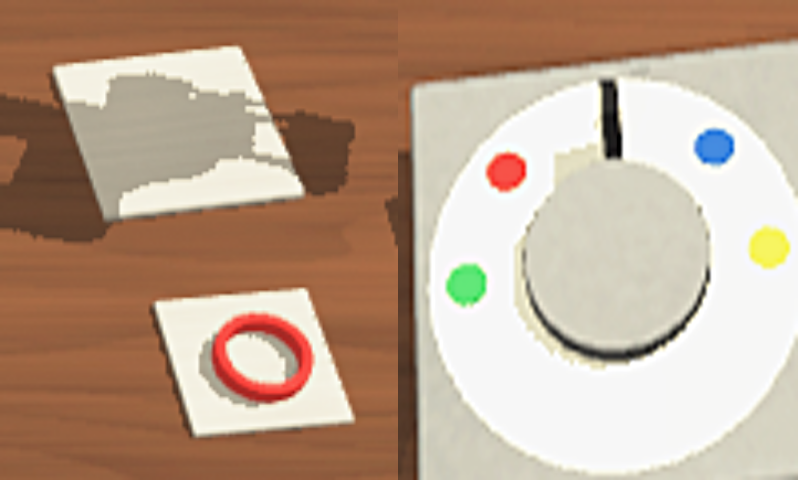

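The red bangle's plate measures about 125 mm, so it is the 120 mm job plate. The other plate is about 180 mm and empty. The target is therefore the red spot, at about +45° (world bearing about 231.7°), and the tab now stands near −4°. The dial axis is at about (0.571, −0.113), with spot spacing 170 mm as it should be. I'll approach with closed fingers on the tab's +y side.

```bash
cat >> h.py <<'E'
from rig import read_state
from scipy.spatial.transform import Rotation as Rn
AX=np.array([.5713,-.1129]);YAW=6.65
def go(x,y,z,yaw):
    s=read_state();R=np.array(s['tcp_rot']);a=np.radians(yaw)
    X=np.array([np.cos(a),np.sin(a),0]);Z=np.array([0,0,-1.]);T=np.c_[X,np.cross(Z,X),Z]
    d=R.T@(np.array([x,y,z])-s['position'])*1000
    return d.round(1),(Rn.from_matrix(R.T@T).as_rotvec(degrees=True)/6).round(3)
def polar(phi,r,off):   # tab frame at dial angle phi deg; off mm anticlockwise
    w=np.radians(180+YAW+phi);u=np.array([np.cos(w),np.sin(w)]);t=np.array([-u[1],u[0]])
    return AX+(r*u+off*t)/1000
E
python3 -c "
from h import *
p=polar(-4,64,-38);print(p,go(*p,.2,2.65))"
```

```text
[ 0.50561152 -0.07789966] (array([-508.4, -566.2,   47.6]), array([-8.0000e-03,  2.5000e-02,  2.7011e+01]))
```

Request:
apply_moves(rows=[{"x":-508,"y":-566,"z":40,"rz":27,"claw":255},{"x":-508,"y":-566,"z":40,"rz":27,"claw":255},{"x":-508,"y":-566,"z":40,"rz":27,"claw":255},{"x":-508,"y":-566,"z":40,"rz":27,"claw":255},{"x":-508,"y":-566,"z":40,"rz":27,"claw":255},{"x":-508,"y":-566,"z":40,"rz":27,"claw":255},{"x":-508,"y":-566,"z":40,"rz":27,"claw":255},{"x":-508,"y":-566,"z":40,"rz":27,"claw":255},{"x":-508,"y":-566,"z":40,"rz":27,"claw":255},{"x":-508,"y":-566,"z":40,"rz":27,"claw":255}])

```text
validation failed for argument at $.ro...
```

```bash
python3 -c "
from h import *
p=polar(-4,64,-38);print(p,go(*p,.2,2.65))"
```

```text
[ 0.50561152 -0.07789966] (array([-508.4, -566.2,   47.6]), array([-8.0000e-03,  2.5000e-02,  2.7011e+01]))
```

Request:
apply_moves(rows=[{"x":-34,"y":-38,"z":3,"rx":0,"ry":0,"rz":1.7,"claw":255},{"x":-68,"y":-76,"z":6,"rx":0,"ry":0,"rz":3.4,"claw":255}])

```text
time_s: 0.35
position: [0.2103, 0.5106, 0.2409]
tcp_rot: [[-0.81, 0.587, -0.0], [0.587, 0.81, -0.001], [-0.0, -0.001, -1.0]]
force: [0.7, 0.3, 0.3]
opening: 0.851
grasp_force: 0.0
```

```bash
python3 -c "
from h import *
p=polar(-4,64,-38);print(p,go(*p,.2,2.65))"
```

```text
[ 0.50561152 -0.07789966] (array([-584.4, -303.3,   41.3]), array([1.0000e-03, 1.0000e-02, 2.3571e+01]))
```

Request:
apply_moves(rows=[{"x":-55,"y":-28,"z":4,"rx":0,"ry":0,"rz":1.7,"claw":255},{"x":-110,"y":-57,"z":8,"rx":0,"ry":0,"rz":3.4,"claw":255},{"x":-165,"y":-85,"z":12,"rx":0,"ry":0,"rz":5.1,"claw":255},{"x":-220,"y":-114,"z":16,"rx":0,"ry":0,"rz":6.8,"claw":255},{"x":-275,"y":-142,"z":20,"rx":0,"ry":0,"rz":8.5,"claw":255},{"x":-330,"y":-171,"z":24,"rx":0,"ry":0,"rz":10.2,"claw":255},{"x":-385,"y":-199,"z":28,"rx":0,"ry":0,"rz":11.9,"claw":255},{"x":-440,"y":-228,"z":32,"rx":0,"ry":0,"rz":13.6,"claw":255},{"x":-495,"y":-256,"z":36,"rx":0,"ry":0,"rz":15.3,"claw":255},{"x":-550,"y":-285,"z":40,"rx":0,"ry":0,"rz":17,"claw":255}])

```text
time_s: 1.6
position: [0.4913, -0.0427, 0.2012]
tcp_rot: [[0.744, 0.668, -0.0], [0.668, -0.744, 0.0], [0.0, -0.0, -1.0]]
force: [1.0, 0.9, 0.1]
opening: 0.005
grasp_force: 0.0
```

```bash
python3 -c "
from h import *
p=polar(-4,64,-38);print(p,go(*p,.2,2.65),read_state()['opening'])"
```

```text
[ 0.50561152 -0.07789966] (array([-12.9,  35.8,   1.2]), array([-4.000e-03,  0.000e+00,  6.549e+00])) 0.004942676491135556
```

Request:
apply_moves(rows=[{"x":-4,"y":9,"z":0,"rx":0,"ry":0,"rz":1.7,"claw":255},{"x":-8,"y":18,"z":0,"rx":0,"ry":0,"rz":3.4,"claw":255},{"x":-13,"y":36,"z":0,"rx":0,"ry":0,"rz":5.1,"claw":255},{"x":-13,"y":36,"z":0,"rx":0,"ry":0,"rz":6.55,"claw":255},{"x":-13,"y":36,"z":0,"rx":0,"ry":0,"rz":6.55,"claw":255}])

```text
time_s: 2.22
position: [0.5051, -0.0762, 0.2012]
tcp_rot: [[0.999, 0.054, -0.001], [0.054, -0.999, 0.0], [-0.001, -0.0, -1.0]]
force: [0.4, 0.2, -0.1]
opening: 0.006
grasp_force: 0.0
```

Run:
```python
from h import *
from rig import capture
print(camera_params('wrist'))
ims=[]
for n in("wrist","scene"):
    p,d=capture(n);np.savez(f"pics/{n}1.npz",p=p,d=d);ims.append(p)
B=cv2.resize(ims[1][210:310,220:320],(480,480),interpolation=2)
cv2.imwrite("pics/c1.png",cv2.resize(np.hstack([ims[0],B]),(800,343))[:,:,::-1])
p=polar(-4,64,-38);print(p,go(*p,.103,2.65))
```

```text
{'fx': 371.64829954431775, 'fy': 371.64829954431775, 'cx': 320.2184969588451, 'cy': 238.16064735580505, 'xyz': array([ 0.57049535, -0.0730023 ,  0.33690991]), 'orientation': array([[ 5.47047683e-02,  9.68942247e-01,  2.41160343e-01],
       [-9.98502307e-01,  5.32616261e-02,  1.25037049e-02],
       [-7.29224079e-04, -2.41483171e-01,  9.70404733e-01]])}
[ 0.50561152 -0.07789966] (array([ 0.5,  2.1, 98.3]), array([-0.003,  0.007,  0.085]))
```

View pics/c1.png

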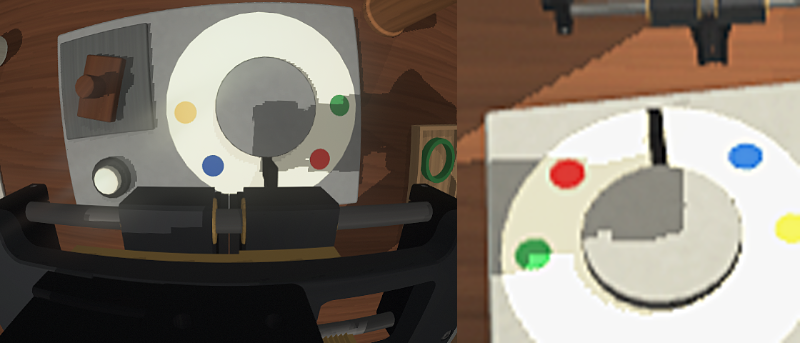

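The wrist view shows the tab at (270,172), the closed fingers to its left at (230,215), and all four spots. I'll descend with the fingertips 8 mm above the cover's top. From the stored wrist image I'll refine the axis.

Request:
apply_moves(rows=[{"x":0,"y":2,"z":30,"rx":0,"ry":0,"rz":0,"claw":255},{"x":0,"y":2,"z":60,"rx":0,"ry":0,"rz":0,"claw":255},{"x":0,"y":2,"z":80,"rx":0,"ry":0,"rz":0,"claw":255},{"x":0,"y":2,"z":98,"rx":0,"ry":0,"rz":0,"claw":255},{"x":0,"y":2,"z":98,"rx":0,"ry":0,"rz":0,"claw":255}])

```text
time_s: 2.95
position: [0.5045, -0.0774, 0.1025]
tcp_rot: [[0.999, 0.054, -0.003], [0.054, -0.999, 0.001], [-0.003, -0.001, -1.0]]
force: [-0.5, -0.5, 0.4]
opening: 0.004
grasp_force: 0.0
```

```bash
cat >> h.py <<'E'
def wray(c,u,v,z):
    a,b=u-c['cx'],v-c['cy'];r=np.hypot(a,b);t=r/c['fx']
    d=c['orientation']@np.array([np.sin(t)*a/r,-np.sin(t)*b/r,-np.cos(t)]);o=np.array(c['xyz']);return o+d*(z-o[2])/d[2]
def marks(p,c,z=.0565,f=wray,roi=None):
    h=cv2.cvtColor(p,cv2.COLOR_RGB2HSV);H,S,V=[h[...,i].astype(int) for i in range(3)];o={}
    for nm,m in dict(red=((H<6)|(H>174)),yel=(H>15)&(H<35),grn=(H>45)&(H<80),blu=(H>100)&(H<125)).items():
        n,l,s,ce=cv2.connectedComponentsWithStats((m&(S>90)&(V>60)).astype(np.uint8))
        for i in range(1,n):
            w=f(c,*ce[i],z)
            if s[i,4]>40 and abs(np.hypot(*(w[:2]-AX))-.085)<.008:o[nm]=(s[i,4],ce[i].round(1),w.round(4))
    return o
E
python3 - <<'E'
from h import *
p=np.load("pics/wrist1.npz")['p']
c={'fx':371.648,'cx':320.218,'cy':238.161,'xyz':[.57049535,-.0730023,.33690991],'orientation':np.array([[5.47047683e-02,9.68942247e-01,2.41160343e-01],[-9.98502307e-01,5.32616261e-02,1.25037049e-02],[-7.29224079e-04,-2.41483171e-01,9.70404733e-01]])}
for k,v in marks(p,c).items():print(k,v)
s=read_state();print(s['position'],s['force'])
for ph in(-4,0,10,20,30,40,45):
    q=polar(ph,64,-20);print(ph,q.round(4),*go(*q,.103,6.65+ph))
E
```

```text
red (np.int32(631), array([447.4, 222.2]), array([ 0.5195, -0.1776,  0.0565]))
yel (np.int32(735), array([259.2, 157. ]), array([ 0.5614, -0.0271,  0.0565]))
grn (np.int32(604), array([474.9, 147. ]), array([ 0.5818, -0.1948,  0.0565]))
blu (np.int32(694), array([297.7, 231.6]), array([ 0.5051, -0.0589,  0.0565]))
[ 0.50446685 -0.07743385  0.10245828] [-0.4852244  -0.48964629  0.37032366]
-4 [ 0.5064 -0.0959] [ 1.  18.5 -0.6] [-0.013  0.03   0.078]
0 [ 0.5054 -0.1004] [-0.3 23.  -0.6] [-0.014  0.029 -0.589]
10 [ 0.5043 -0.1121] [-2.1 34.6 -0.6] [-0.017  0.028 -2.255]
20 [ 0.5051 -0.1237] [-1.9 46.3 -0.6] [-0.019  0.026 -3.922]
30 [ 0.508  -0.1351] [ 0.4 57.7 -0.6] [-0.022  0.025 -5.589]
40 [ 0.5128 -0.1457] [ 4.6 68.6 -0.7] [-0.024  0.023 -7.255]
45 [ 0.5159 -0.1507] [ 7.4 73.8 -0.7] [-0.025  0.022 -8.089]
```

Request:
apply_moves(rows=[{"x":0,"y":9,"z":0,"rx":0,"ry":0,"rz":0,"claw":255},{"x":1,"y":18,"z":0,"rx":0,"ry":0,"rz":0,"claw":255},{"x":0,"y":23,"z":0,"rx":0,"ry":0,"rz":-0.6,"claw":255},{"x":-1,"y":29,"z":0,"rx":0,"ry":0,"rz":-1.4,"claw":255},{"x":-2,"y":34.5,"z":0,"rx":0,"ry":0,"rz":-2.25,"claw":255},{"x":-2,"y":40.5,"z":0,"rx":0,"ry":0,"rz":-3.1,"claw":255},{"x":-2,"y":46.5,"z":0,"rx":0,"ry":0,"rz":-3.9,"claw":255},{"x":-1,"y":52,"z":0,"rx":0,"ry":0,"rz":-4.75,"claw":255},{"x":0.5,"y":57.5,"z":0,"rx":0,"ry":0,"rz":-5.6,"claw":255},{"x":0.5,"y":57.5,"z":0,"rx":0,"ry":0,"rz":-5.6,"claw":255}])

```text
time_s: 4.2
position: [0.5093, -0.1361, 0.1042]
tcp_rot: [[0.804, 0.595, 0.001], [0.595, -0.804, -0.0], [0.001, 0.001, -1.0]]
force: [-0.2, 0.8, 0.8]
opening: 0.005
grasp_force: 0.5
```

Run:
```python
from h import *
from rig import capture
c=camera_params('wrist');p,d=capture("wrist");np.savez("pics/wrist2.npz",p=p,d=d,**c)
q,d2=capture("scene")
B=cv2.resize(q[210:310,220:320],(480,480),interpolation=2)
cv2.imwrite("pics/c2.png",cv2.resize(np.hstack([p,B]),(800,343))[:,:,::-1])
for k,v in marks(p,c).items():print(k,v)
s=read_state();print(s['position'],s['force'])
```

```text
yel (np.int32(394), array([341. , 309.4]), array([ 0.5001, -0.1573,  0.0565]))
grn (np.int32(1252), array([485.6, 232.3]), array([ 0.5815, -0.1948,  0.0565]))
[ 0.50926095 -0.13600018  0.10404007] [-0.20556113  0.04864918  0.36730435]
```

View pics/c2.png

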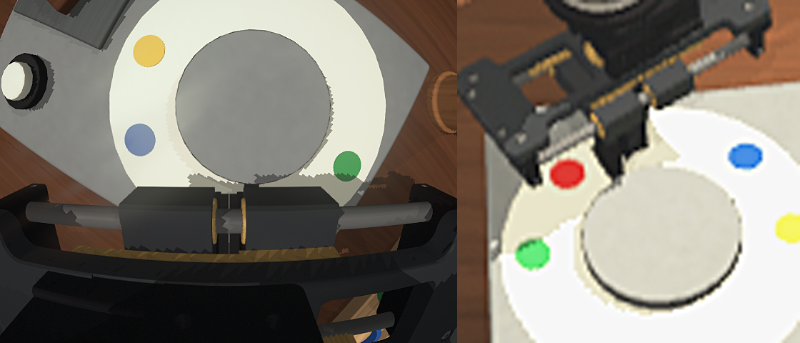

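The fingers hide the tab in both views. I'll push on to about 41°, then back off, rise and look.

Run:
```python
from h import *
for ph,o,z in((35,-20,.103),(41,-20,.103),(41,-40,.103),(41,-60,.2)):
    q=polar(ph,64,o);print(ph,q.round(4),*go(*q,z,6.65+ph))
```

```text
35 [ 0.5102 -0.1405] [-1.9  4.2  1. ] [ 0.012 -0.002 -0.853]
41 [ 0.5134 -0.1467] [-3.1 11.1  1.1] [ 0.012 -0.002 -1.853]
41 [ 0.4986 -0.1333] [-6.9 -8.5  1. ] [ 0.012 -0.002 -1.853]
41 [ 0.4838 -0.1198] [-10.7 -28.  -96. ] [ 0.012 -0.002 -1.853]
```

Request:
apply_moves(rows=[{"x":-2,"y":4,"z":1,"rx":0,"ry":0,"rz":-0.9,"claw":255},{"x":-3,"y":11,"z":1,"rx":0,"ry":0,"rz":-1.85,"claw":255},{"x":-3,"y":11,"z":1,"rx":0,"ry":0,"rz":-1.85,"claw":255},{"x":-3,"y":11,"z":1,"rx":0,"ry":0,"rz":-1.85,"claw":255},{"x":-7,"y":-9,"z":1,"rx":0,"ry":0,"rz":-1.85,"claw":255},{"x":-11,"y":-28,"z":-30,"rx":0,"ry":0,"rz":-1.85,"claw":255},{"x":-11,"y":-28,"z":-70,"rx":0,"ry":0,"rz":-1.85,"claw":255},{"x":-11,"y":-28,"z":-97,"rx":0,"ry":0,"rz":-1.85,"claw":255},{"x":-11,"y":-28,"z":-97,"rx":0,"ry":0,"rz":-1.85,"claw":255}])

```text
time_s: 5.42
position: [0.4853, -0.1204, 0.2027]
tcp_rot: [[0.673, 0.739, 0.006], [0.739, -0.673, -0.003], [0.002, 0.007, -1.0]]
force: [-0.5, -0.5, -1.2]
opening: 0.002
grasp_force: 0.0
```

```bash
cat > look.py <<'E'
import sys
from h import *
from rig import capture
k=sys.argv[1]
c=camera_params('wrist');p,d=capture("wrist");np.savez(f"pics/wrist{k}.npz",p=p,d=d,**c)
q,d2=capture("scene")
B=cv2.resize(q[210:310,220:320],(480,480),interpolation=2)
cv2.imwrite(f"pics/c{k}.png",cv2.resize(np.hstack([p,B]),(800,343))[:,:,::-1])
for a,v in marks(p,c).items():print(a,v)
for a,v in marks(q,camera_params('scene'),f=ray).items():print('sc',a,v)
s=read_state();print(s['time_s'],s['position'],s['force'])
E
python3 look.py 3
```

```text
red (np.int32(98), array([407.4, 254.6]), array([ 0.526 , -0.1821,  0.0565]))
yel (np.int32(749), array([309.4,  76.9]), array([ 0.5609, -0.027 ,  0.0565]))
grn (np.int32(545), array([466.3, 221.2]), array([ 0.581 , -0.1945,  0.0565]))
blu (np.int32(238), array([287.7, 164.2]), array([ 0.5037, -0.0654,  0.0565]))
sc red (np.int32(67), array([251.7, 260.3]), array([ 0.5182, -0.1793,  0.0565]))
sc yel (np.int32(68), array([317.3, 276.1]), array([ 0.5603, -0.0279,  0.0565]))
sc grn (np.int32(65), array([241.7, 283.7]), array([ 0.5807, -0.1968,  0.0565]))
sc blu (np.int32(57), array([303.5, 255.1]), array([ 0.5034, -0.0601,  0.0565]))
5.525 [ 0.48347027 -0.11961095  0.20041102] [-0.46230368 -0.23710903 -0.24687102]
```

View pics/c3.png

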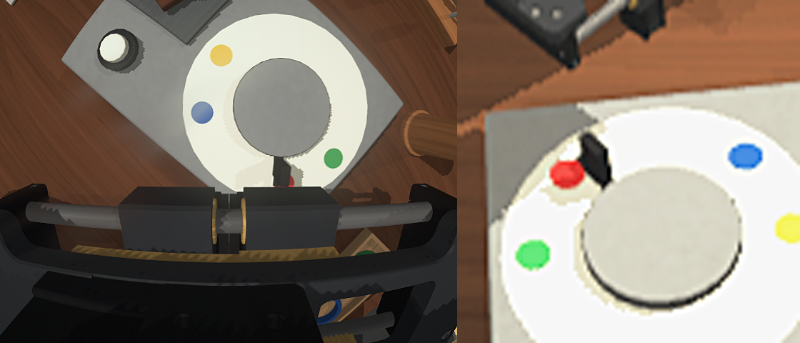

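The tab is at scene crop (596,160), somewhat short of the red spot at (567,173). I'll get its bearing from scene depth, using points on the fin's top.

```bash
cat > tab.py <<'E'
from h import *
from rig import capture
for n in("scene","side"):
    c=camera_params(n);p,d=capture(n);v,u=np.mgrid[:480,:640]
    P=np.stack([(u-c['cx'])/c['fx']*d,-(v-c['cy'])/c['fy']*d,-d],-1)@c['orientation'].T+c['xyz']
    e=P[...,:2]-np.array([.5714,-.1125]);r=np.hypot(e[...,0],e[...,1])
    ph=(np.degrees(np.arctan2(e[...,1],e[...,0]))-180-YAW+180)%360-180
    for nm,m in dict(fin=(P[...,2]>.08)&(P[...,2]<.112)&(r>.05)&(r<.08),top=(P[...,2]>.1)&(P[...,2]<.112)&(r>.05)&(r<.08),dark=(p.max(2)<60)&(r>.057)&(r<.088)&(P[...,2]<.112)).items():
        m&=(d>0)
        if m.sum():print(n,nm,m.sum(),'r',r[m].mean().round(4),'phi',np.median(ph[m]).round(1),ph[m].mean().round(1),ph[m].std().round(1),'xyz',P[m].mean(0).round(4))
E
python3 tab.py
python3 - <<'E'
from h import *
for ph,o,z in((42,-60,.2),):
    q=polar(ph,64,o);print(ph,q.round(4),*go(*q,z,6.65+ph))
E
```

```text
scene fin 83 r 0.0621 phi 39.2 38.4 3.0 xyz [ 0.5276 -0.1564  0.0976]
scene top 42 r 0.0633 phi 37.5 37.5 2.8 xyz [ 0.5261 -0.1565  0.1049]
scene dark 53 r 0.0653 phi 40.9 40.1 2.0 xyz [ 0.5266 -0.16    0.09  ]
side fin 60 r 0.0637 phi 32.7 33.3 3.0 xyz [ 0.5226 -0.1533  0.0961]
side top 26 r 0.0632 phi 35.1 34.4 3.2 xyz [ 0.5239 -0.1539  0.1046]
side dark 55 r 0.0658 phi 32.3 32.8 2.6 xyz [ 0.5207 -0.1543  0.0893]
42 [ 0.484  -0.1213] [-0.7  2.2 -0.5] [-0.018  0.006 -0.16 ]
```

Run:
```python
from h import *
for ph,o,z in((36,-45,.15),(36,-40,.103),(36,-16,.103),(40,-14.5,.103),(43.5,-14.5,.103),(43.5,-40,.103),(43.5,-60,.2)):
    q=polar(ph,64,o);print(ph,q.round(4),*go(*q,z,6.65+ph))
```

```text
36 [ 0.4937 -0.1232] [ 4.5 10.7 49.5] [-0.018  0.007  0.84 ]
36 [ 0.4971 -0.1268] [ 4.1 15.8 96.5] [-0.018  0.007  0.84 ]
36 [ 0.5134 -0.1445] [ 2.  39.7 96.4] [-0.018  0.007  0.84 ]
40 [ 0.5168 -0.1495] [ 0.6 45.6 96.4] [-0.018  0.006  0.173]
43.5 [ 0.5192 -0.1527] [-0.2 49.5 96.4] [-0.018  0.006 -0.41 ]
43.5 [ 0.4996 -0.1364] [-1.3 24.  96.5] [-0.018  0.006 -0.41 ]
43.5 [ 0.4842 -0.1236] [-2.3  3.9 -0.5] [-0.018  0.006 -0.41 ]
```

Request:
apply_moves(rows=[{"x":4.5,"y":10.5,"z":50,"rx":0,"ry":0,"rz":0.85,"claw":255},{"x":4,"y":16,"z":96,"rx":0,"ry":0,"rz":0.85,"claw":255},{"x":3,"y":28,"z":96,"rx":0,"ry":0,"rz":0.85,"claw":255},{"x":2,"y":38,"z":96,"rx":0,"ry":0,"rz":0.85,"claw":255},{"x":0.5,"y":45.5,"z":96,"rx":0,"ry":0,"rz":0.15,"claw":255},{"x":0,"y":49.5,"z":96,"rx":0,"ry":0,"rz":-0.4,"claw":255},{"x":0,"y":49.5,"z":96,"rx":0,"ry":0,"rz":-0.4,"claw":255},{"x":-1,"y":24,"z":96,"rx":0,"ry":0,"rz":-0.4,"claw":255},{"x":-20,"y":4,"z":50,"rx":0,"ry":0,"rz":-0.4,"claw":255},{"x":-50,"y":4,"z":0,"rx":0,"ry":0,"rz":-0.4,"claw":255}])

```text
time_s: 6.88
position: [0.4522, -0.1586, 0.2022]
tcp_rot: [[0.64, 0.768, 0.0], [0.768, -0.64, -0.0], [0.0, 0.0, -1.0]]
force: [0.8, 0.1, 1.1]
opening: 0.003
grasp_force: 0.0
```

```bash
python3 look.py 4; python3 tab.py
python3 - <<'E'
import cv2,numpy as np
p=np.load("pics/wrist4.npz")['p'];cv2.imwrite("pics/w4.png",cv2.resize(p[110:280,280:480],(800,600),interpolation=2)[:,:,::-1])
E
```

```text
red (np.int32(516), array([402.6, 202.5]), array([ 0.5169, -0.1814,  0.0565]))
yel (np.int32(679), array([319.8,  15.8]), array([ 0.5607, -0.0283,  0.0565]))
grn (np.int32(393), array([475.8, 169.7]), array([ 0.5812, -0.1986,  0.0565]))
blu (np.int32(622), array([288.6,  91.4]), array([ 0.5036, -0.0603,  0.0565]))
sc yel (np.int32(68), array([317.3, 276.1]), array([ 0.5603, -0.0279,  0.0565]))
sc grn (np.int32(65), array([241.7, 283.7]), array([ 0.5807, -0.1968,  0.0565]))
sc blu (np.int32(57), array([303.5, 255.1]), array([ 0.5034, -0.0601,  0.0565]))
6.975 [ 0.45541602 -0.16280962  0.20657875] [ 0.77456194  0.45055004 -0.12482248]
scene fin 88 r 0.0624 phi 47.5 46.7 2.9 xyz [ 0.5342 -0.1625  0.0973]
scene top 42 r 0.0639 phi 46.3 45.8 2.7 xyz [ 0.5325 -0.1631  0.1053]
scene dark 58 r 0.0657 phi 48.6 48.3 1.6 xyz [ 0.5337 -0.1662  0.0891]
side fin 59 r 0.0634 phi 40.9 41.4 3.1 xyz [ 0.529  -0.1595  0.0966]
side top 25 r 0.0639 phi 42.1 42.6 3.4 xyz [ 0.5298 -0.1609  0.105 ]
side dark 52 r 0.0647 phi 40.2 40.6 2.6 xyz [ 0.5275 -0.16    0.089 ]
```

View pics/w4.png

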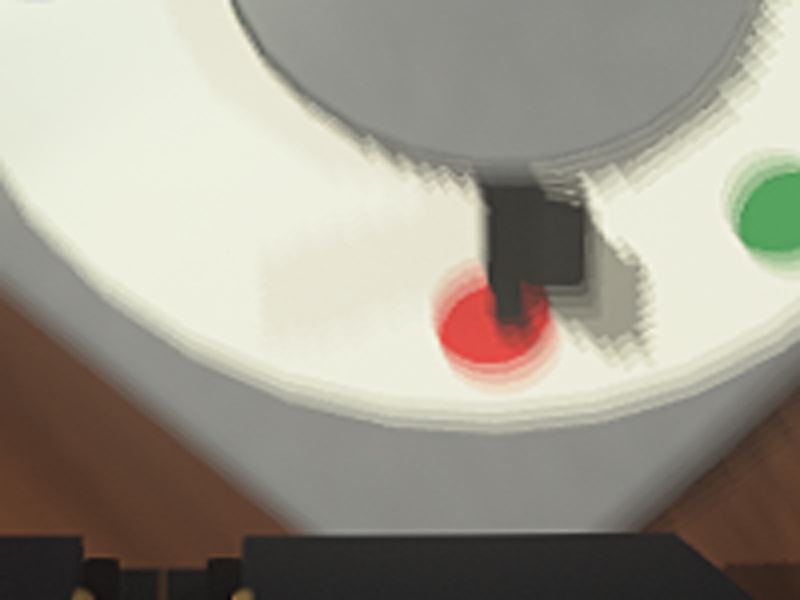

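The nib tip appears over the red spot at crop (510,320), but the image is motion-blurred. I'll take a still picture and measure the nib and spot numerically.

Request:
apply_moves(rows=[{"x":0,"y":0,"z":0,"rx":0,"ry":0,"rz":0,"claw":255},{"x":0,"y":0,"z":0,"rx":0,"ry":0,"rz":0,"claw":255},{"x":0,"y":0,"z":0,"rx":0,"ry":0,"rz":0,"claw":255}])

```text
time_s: 7.45
position: [0.4527, -0.1588, 0.1996]
tcp_rot: [[0.641, 0.768, -0.002], [0.768, -0.641, 0.001], [-0.0, -0.002, -1.0]]
force: [0.4, -0.7, 1.8]
opening: 0.006
grasp_force: 0.0
```

```bash
python3 look.py 5
python3 - <<'E'
from h import *
f=np.load("pics/wrist5.npz");p=f['p'];c={k:f[k] for k in('fx','cx','cy','xyz','orientation')}
m=marks(p,c)
ax=(m['yel'][2]+m['grn'][2])[:2]/2;e=m['grn'][2][:2]-ax;w=np.degrees(np.arctan2(e[1],e[0]))-45
t=ax+.085*np.array([np.cos(np.radians(w)),np.sin(np.radians(w))]);print('axis',ax,'len',np.hypot(*e),'target world angle',w%360,t)
# dark pixels at nib height .065 in r 76..86
v,u=np.mgrid[100:300,280:500];pts=np.array([wray(c,a,b,.065) for a,b in zip(u.ravel(),v.ravel())])
g=p[100:300,280:500].max(2).ravel();d=pts[:,:2]-ax;r=np.hypot(*d.T);an=np.degrees(np.arctan2(d[:,1],d[:,0]))%360
for lo,hi in((.076,.08),(.08,.084),(.084,.088)):
    k=(g<75)&(r>lo)&(r<hi)&(abs(an-w%360)<15);print(lo,k.sum(),an[k].mean()-w%360 if k.any() else None,an[k].std() if k.any() else 0)
cv2.imwrite("pics/w5.png",cv2.resize(p[110:280,280:480],(800,600),interpolation=2)[:,:,::-1])
E
```

```text
red (np.int32(554), array([401.2, 200.1]), array([ 0.5172, -0.1785,  0.0565]))
yel (np.int32(687), array([319.1,  13.9]), array([ 0.561 , -0.0274,  0.0565]))
grn (np.int32(602), array([474.5, 166.5]), array([ 0.5812, -0.195 ,  0.0565]))
blu (np.int32(737), array([288. ,  89.1]), array([ 0.5047, -0.0591,  0.0565]))
sc yel (np.int32(68), array([317.3, 276.1]), array([ 0.5603, -0.0279,  0.0565]))
sc grn (np.int32(65), array([241.7, 283.7]), array([ 0.5807, -0.1968,  0.0565]))
sc blu (np.int32(57), array([303.5, 255.1]), array([ 0.5034, -0.0601,  0.0565]))
7.55 [ 0.45275865 -0.15892949  0.19990156] [-0.40182313  0.15614886 -0.76716692]
axis [ 0.5711 -0.1112] len 0.08440645709896843 target world angle 231.87242821517015 [ 0.51861977 -0.17806423]
0.076 93 4.593702644092872 4.244477461076735
0.08 40 0.39258890693250237 1.2343755373455427
0.084 8 0.39702365736704337 1.202631837075526
```

View pics/w5.png

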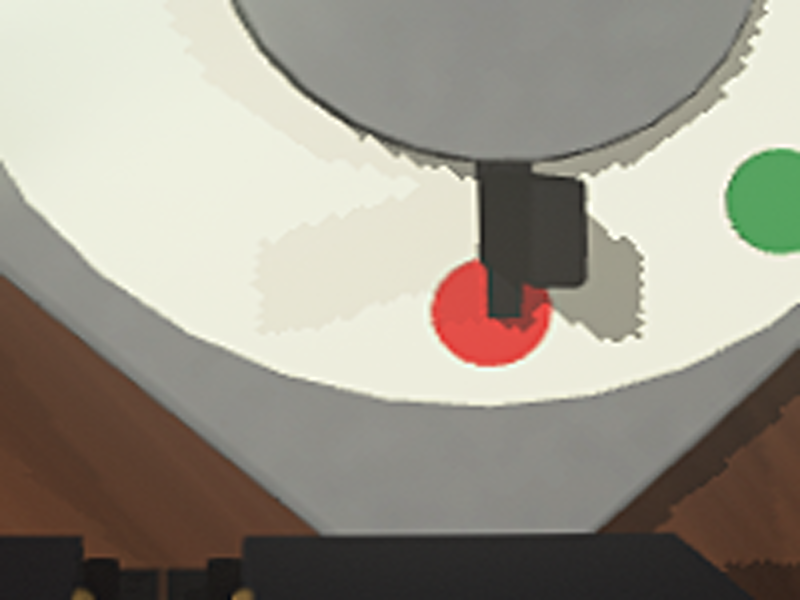

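The pointer tip is within about 0.4° (0.6 mm) of the red spot's middle after parallax correction, so the dial is set. Next comes the button.

Run:
```python
from h import *
f=np.load("pics/side0.npz");c=camera_params("scene")
p,d=np.load("pics/scene0.npz")['p'],np.load("pics/scene0.npz")['d']
m=np.zeros((480,640),bool);m[232:262,340:370]=1;m&=(p.min(2)>200)&(d>0)
v,u=np.nonzero(m);D=d[m];P=np.stack([(u-c['cx'])/c['fx']*D,-(v-c['cy'])/c['fy']*D,-D],-1)@c['orientation'].T+c['xyz']
print(np.percentile(P[:,2],[50,80,95]),P[P[:,2]>.07].mean(0))
print(*go(.4857,.0595,.15,50.1))
```

```text
[0.07679856 0.07876089 0.08036724] [0.48601118 0.05876531 0.0775653 ]
[ 188.8 -114.7   50. ] [-0.013  0.002  0.005]
```

Request:
apply_moves(rows=[{"x":45,"y":-27,"z":0,"rx":0,"ry":0,"rz":0,"claw":255},{"x":90,"y":-54,"z":0,"rx":0,"ry":0,"rz":0,"claw":255},{"x":135,"y":-82,"z":0,"rx":0,"ry":0,"rz":0,"claw":255},{"x":170,"y":-103,"z":20,"rx":0,"ry":0,"rz":0,"claw":255},{"x":189,"y":-115,"z":45,"rx":0,"ry":0,"rz":0,"claw":255},{"x":189,"y":-115,"z":75,"rx":0,"ry":0,"rz":0,"claw":255},{"x":189,"y":-115,"z":90,"rx":0,"ry":0,"rz":0,"claw":255},{"x":189,"y":-115,"z":92,"rx":0,"ry":0,"rz":0,"claw":255},{"x":189,"y":-115,"z":92,"rx":0,"ry":0,"rz":0,"claw":255}])

```text
time_s: 8.68
position: [0.486, 0.0595, 0.1087]
tcp_rot: [[0.641, 0.767, 0.0], [0.767, -0.641, -0.0], [0.0, 0.0, -1.0]]
force: [0.3, 0.2, -0.0]
opening: 0.006
grasp_force: 0.0
```

Tip height is 0.084. I'll press slowly, 10 mm to start.

Request:
apply_moves(rows=[{"x":0,"y":0,"z":2,"rx":0,"ry":0,"rz":0,"claw":255},{"x":0,"y":0,"z":4,"rx":0,"ry":0,"rz":0,"claw":255},{"x":0,"y":0,"z":6,"rx":0,"ry":0,"rz":0,"claw":255},{"x":0,"y":0,"z":8,"rx":0,"ry":0,"rz":0,"claw":255},{"x":0,"y":0,"z":10,"rx":0,"ry":0,"rz":0,"claw":255},{"x":0,"y":0,"z":10,"rx":0,"ry":0,"rz":0,"claw":255}])

```text
time_s: 9.43
position: [0.4859, 0.0595, 0.0987]
tcp_rot: [[0.641, 0.767, 0.0], [0.767, -0.641, -0.0], [0.0, 0.0, -1.0]]
force: [-0.7, 0.2, 3.8]
opening: 0.004
grasp_force: 1.7
```

Request:
apply_moves(rows=[{"x":0,"y":0,"z":1,"rx":0,"ry":0,"rz":0,"claw":255},{"x":0,"y":0,"z":2,"rx":0,"ry":0,"rz":0,"claw":255},{"x":0,"y":0,"z":2,"rx":0,"ry":0,"rz":0,"claw":255}])

```text
time_s: 9.8
position: [0.4859, 0.0595, 0.0966]
tcp_rot: [[0.641, 0.767, 0.0], [0.767, -0.641, -0.0], [0.0, 0.0, -1.0]]
force: [0.2, 0.4, 4.2]
opening: 0.005
grasp_force: 2.3
```

Request:
apply_moves(rows=[{"x":0,"y":0,"z":1,"rx":0,"ry":0,"rz":0,"claw":255},{"x":0,"y":0,"z":2,"rx":0,"ry":0,"rz":0,"claw":255},{"x":0,"y":0,"z":2,"rx":0,"ry":0,"rz":0,"claw":255}])

```text
time_s: 10.18
position: [0.486, 0.0595, 0.0962]
tcp_rot: [[0.641, 0.767, 0.001], [0.767, -0.641, -0.0], [0.001, 0.001, -1.0]]
force: [-2.8, -0.9, 18.8]
opening: 0.007
grasp_force: 9.2
```

The travel stopped at tip 0.071, which is 0.077 less 6 mm, and the force rose to 19 N, so the button is fully down. I'll release it and rise clear.

Request:
apply_moves(rows=[{"x":0,"y":0,"z":-4,"rx":0,"ry":0,"rz":0,"claw":255},{"x":0,"y":0,"z":-15,"rx":0,"ry":0,"rz":0,"claw":255},{"x":0,"y":0,"z":-50,"rx":0,"ry":0,"rz":0,"claw":255},{"x":-30,"y":0,"z":-100,"rx":0,"ry":0,"rz":0,"claw":255},{"x":-60,"y":0,"z":-130,"rx":0,"ry":0,"rz":0,"claw":255},{"x":-60,"y":0,"z":-130,"rx":0,"ry":0,"rz":0,"claw":255},{"x":-60,"y":0,"z":-130,"rx":0,"ry":0,"rz":0,"claw":255},{"x":-60,"y":0,"z":-130,"rx":0,"ry":0,"rz":0,"claw":255}])

```text
time_s: 11.18
position: [0.447, 0.0141, 0.2234]
tcp_rot: [[0.641, 0.768, -0.002], [0.768, -0.641, 0.001], [-0.001, -0.002, -1.0]]
force: [0.6, 0.6, 1.2]
opening: 0.001
grasp_force: 0.0
```

```bash
python3 tab.py
python3 - <<'E'
from h import *
from rig import capture
s=read_state();print(s['time_s'],s['position'],s['force'])
p,d=capture("scene");cv2.imwrite("pics/s9.png",cv2.resize(p[200:340,220:410],(800,590),interpolation=2)[:,:,::-1])
E
```

```text
scene fin 85 r 0.0621 phi 47.7 46.8 3.0 xyz [ 0.5345 -0.1623  0.0984]
scene top 46 r 0.0637 phi 46.1 46.0 2.8 xyz [ 0.5328 -0.1631  0.105 ]
scene dark 68 r 0.0657 phi 48.5 48.1 1.9 xyz [ 0.5334 -0.1661  0.0903]
11.275 [0.44707876 0.01408617 0.22344775] [ 0.27294504  0.01067122 -1.56910629]
```

View pics/s9.png

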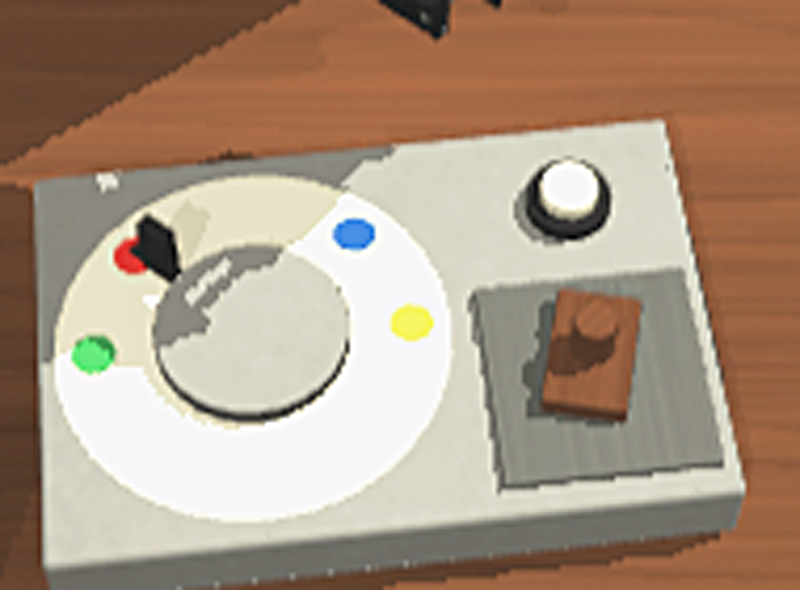

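The tab is still at the red spot (crop (150,250)), the button is back up at (568,188), and the press block hasn't moved. Handing in.

```bash
python3 -c "from rig import hand_in;print(hand_in())"
```

```text
the job is handed in; nothing more can be done
None
```

The job is done and handed in at about 11 s: the dial's pointer tip stands about 0.6 mm from the middle of the red spot (the bangle on the job plate is red). The start button was then pressed fully down and came back up.

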